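# Load the sprung cradle with a spacer spool and close its clamp

## Task

Take the red spacer spool from its wooden rest and load it lengthwise into the blue cradle, pushing the brass spring carriage back so that the spool lies level, fully down in the two vee saddles, between the carriage and the fixed stop. Only then swing the yellow clamp bar over it and press it down past its spring until it snaps fully shut and stays shut by itself. Leave the dome cap, washer and bushing where they are.

Things in the scene. Friction and masses are not known exactly. Their poses are not given: they have to be found in the camera images.
- spool: Red lacquered maple spool, 110 mm long, about 0.12 kg. Origin at its centre, x along its axis; both ends alike. Flanges 50 mm in diameter, 18 mm long, at the ends; between them a 70 mm long waist 34 mm in diameter, to be gripped across. At the start it lies on the rest, along the rest's x, its axis 35 mm above the bench
- rest: Dark wooden rest fixed to the bench, 104 x 60 mm, with two vee saddles (within 26 mm of the middle line, up to 29 mm high) under the spool's flanges; between them 76 mm are free for the fingers above its 6 mm base plate. Origin: centre of its underside; x along the spool's axis
- cradle: Cradle fixed to the bench, blue base 12 mm high, 110 mm wide (y), x = -150 to +180 mm. Origin on the bench under the loaded spool's centre; z up; x points from the sprung carriage (-x, robot's side) to the fixed stop (+x). A 60 mm wide end block, 62 mm high, stands at x = -147 to -129 mm
- seat (a point): Centre of the spool when properly loaded: 50 mm above the cradle's origin, axes as the cradle's (spool along x). Aluminium 45 degree vee saddles (top edges 26 mm from the middle line, 41 mm above the bench) from x = -85 to -36 and +36 to +55 mm carry the flanges; between -36 and +36 mm there is only the 12 mm base, with room for fingers
- stop_face (a point): Centre of the top edge of the fixed stop's flat face: dark steel block 50 mm wide, face at cradle x = +55 mm, top 57 mm above the bench. It is as high as the carriage, so a level spool lowered from above lands on both; nose (carriage end) first, tilted 20 to 25 degrees, it can push the carriage back and be laid level, tail passing down beside the stop
- carriage (a joint): Travel in metres of the brass sprung carriage, 0 at rest to 0.034 pushed back towards the cradle's -x. Spring force 5 N at rest, growing 250 N/m. With the spool loaded it reads 0.014
- carriage_face (a point): Centre of the carriage's flat face (46 mm wide, from 43 to 57 mm above the bench), which pushes the spool towards the cradle's +x. At rest it is at cradle x = -41 mm, so the gap to the stop is 96 mm, 14 mm less than the spool's length
- clamp (a joint): Angle in rad of the yellow clamp bar: 0 shut (level over the spool), 1.5 wide open (nearly upright), the start. An over-centre spring pushes it open (up to 1.1 N m) above 0.22 rad and snaps it shut below 0.22 rad; let go half-way it springs open again. A spool not fully down blocks it
- clamp_hinge (a point): Clamp bar's hinge axis (along cradle y), at cradle x = +105 mm, 83 mm above the bench, lugs 58 mm wide, 100 mm high, x = 92 to 118 mm; a spring strut reaches back to x = 176 mm, 82 mm high. Bar 10 mm thick (centred on the axis), 26 mm wide, 190 mm from hinge to its red cross grip (18 mm thick, 44 mm wide); shut, it points to cradle -x, its rubber pads 1 mm over the spool
- clamp_push (a point): Point on the middle of the clamp bar's outer face (the upper face when shut, the face turned away from the carriage when open), 160 mm from the hinge: push here
- dome: Copper dome cap, 72 mm in diameter, 50 mm high, standing loose; origin at centre of underside. Bystander
- washer: Chromed steel thrust washer, 80 mm in diameter, 12 mm thick, lying flat and loose; origin at centre of underside. Bystander
- bushing: Ceramic-lined brass bushing, 64 mm in diameter, 62 mm high, standing loose; origin at centre of underside. Bystander
- vise: Green bench vise with brass jaw pads, fixed, gripping an upright brass sleeve, about 210 x 110 mm, 157 mm high; origin at centre of underside. Bystander

How it is judged:
By the outcome, as a careful person would: the job done as asked, in the order asked, and still so for the second after the job is handed in, with the robot touching nothing.
It also fails if it takes over 64 s, if anything falls off the work surface, if the arm or the gripper's body presses on something with over 40 N, if the wrist force passes 120 N, or if a joint passes its speed limit or range.

## Robot

A 6-joint arm with a two-finger parallel gripper is mounted at the origin on the work surface. World frame = base frame: x ahead of the robot, y to its left, z up, the work surface at z = 0. Lengths are in mm, angles in rad, forces in N, time in s.
With the tool pointing down it reaches from about 375 to 975 mm from the base axis. Payload 3.8 kg.
Tool frame: the origin (TCP) lies midway between the tips of the shut fingers; the grasp point (between the pads) lies 19 mm behind it; z points along the fingers, y is the line along which they close (so a half turn about z gives the same grasp; the last joint's range is limited). The gripper opens to 88 mm and grips with 3 to 60 N. Pads are 18 mm wide; open, the fingers measure 123 mm over their backs; the gripper's body (75 mm by 187 mm) begins 45 mm behind the grasp point.
Start: joints at [-0.037, 0.264, 1.604, -0, 1.274, -0.037], TCP at [674.995, -0.002, 238.706] pointing down, gripper open.
Joint ranges: [-2.63, 2.63], [-0.94, 2.18], [0.31, 2.57], [-1.31, 4.45], [0, 2.66], [-2.55, 2.55]. Speed limits (rad/s): [2.57, 2.57, 3.14, 3.14, 3.14, 3.14].

## Interface

Orientations are given as a rotation vector (axis times angle).
In Python, from plant import manip gives the robot as it stands.
- The arm moves only by the tool carry_out, never from a script. Its argument "commands" is a list of rows, each an object with "dr": the turn, a rotation vector about the tool's x, y, z each as a share of 4 degrees, from -1 to 1, a list of three; "travel": the shift along the tool's x, y, z each as a share of 0.06 m, from -1 to 1, a list of three; "fingers": the opening, from -1 (shut) to 1 (fully open). A call has exactly 8 rows; each row shifts and turns the commanded pose from where the row before left it, along the tool's axes as they then stand; what a row does not reach is not made up. A row lasts 1/8 s, in which the tool goes at most 62.5 mm and 10.7 degrees, less where a joint would pass 70% of its speed; a pose out of reach is approached as far as the arm can. A call with a number of a shift or a turn outside -1 to 1 is refused whole. A call with a gripper value outside its range is refused whole. The fingers move at their own pace and stop on an object; "squeeze" is the grip in N (left out, the last holds). Time passes only in rows, so rows that do not move let the fingers close, or fill a call up. It gives the time, the measured TCP pose, the force, the opening and the grip force at its end, in the units of the state.
- manip.state(): the state, without advancing time (a new reading comes with each control period).
- manip.capture(name): name is "scene" or "side" or "wrist"; returns the picture (400x640x3 uint8, red, green, blue); there is no depth.
- manip.calibration(name): a dict with "intrinsics" (3x3 intrinsics, pixels), "rvec" (rotation vector, rad) and "tvec" (3), from world to camera coordinates, as OpenCV has them; the wrist camera has in their place "tool_from_camera" (4x4, takes a point from camera to tool coordinates, whose origin is the TCP and whose axes are the flange's). Camera axes: x right, y down, z forward; pixel columns grow to the right and rows downward; lengths in mm; the calibration is good to about 2 mm. A picture is of the moment at which its call begins: read the wrist's pose just before it. calibration takes no time and is no camera call.
- manip.sign_off(): hands the job in; it is judged then, once.
The state is a dict: "t": time; "joints": joint angles; "joint_velocities": joint speeds; "joint_efforts": joint torques, N m; "position": TCP position; "tcp_rot": TCP orientation; "ft_force": force on the tool from outside, world axes, zero at the start; "ft_torque": the same for the moment, N m; "finger_gap": finger opening in mm; "grasp_force": force on a finger pad.
Only numpy, scipy, OpenCV 4.12 (cv2) and the standard library are available. Lean on these libraries where they do the work, as an engineer would, in place of code of your own. Each camera call takes 0.05 s, during which the arm holds its last target. There are 200 camera calls.

## Working session

There is one attempt and no reset: what is moved stays moved. The work goes in short steps, Python scripts to look and compute and a tool call to move; the robot and the scene stay as the last step left them, time stands still between calls to the robot, and variables do not carry over. Pictures are saved under pics/ and viewed, at most 10 in all, crops included, and the job is handed in when it is done.

Besides the shell and the picture viewer there is one more tool, called after "Call:" in YAML: its name, and indented under it one key for each argument. carry_out: Moves the arm, as the interface text tells. Its arguments: {"type":"object","properties":{"commands":{"type":"array","items":{"type":"object","properties":{"dr":{"type":"array","items":{"type":"number"}},"travel":{"type":"array","items":{"type":"number"}},"fingers":{"type":"number"}}}},"squeeze":{"type":"number"}},"required":["commands"]}

```bash
mkdir -p pics; ls; python3 - <<'E'
from plant import manip
import cv2
for n in("scene","side"):
    cv2.imwrite(f"pics/{n}0.png",cv2.cvtColor(manip.capture(n),cv2.COLOR_RGB2BGR))
    print(n,manip.calibration(n))
print(manip.calibration("wrist")); print(manip.state())
E
```

```text
pics
scene {'intrinsics': array([[398.76599298,   0.        , 320.68139233],
       [  0.        , 398.76599298, 194.3708362 ],
       [  0.        ,   0.        ,   1.        ]]), 'rvec': array([ 1.85280724,  1.54491185, -0.66788825]), 'tvec': array([ -21.65475245, -328.21102442, 1472.6901086 ])}
side {'intrinsics': array([[445.11202527,   0.        , 327.26241177],
       [  0.        , 445.11202527, 195.54542416],
       [  0.        ,   0.        ,   1.        ]]), 'rvec': array([ 0.45054902, -2.7044047 ,  1.24922287]), 'tvec': array([502.35338348, 224.58851248, 938.85831241])}
{'intrinsics': array([[344.74582706,   0.        , 319.4755143 ],
       [  0.        , 344.74582706, 200.5187448 ],
       [  0.        ,   0.        ,   1.        ]]), 'tool_from_camera': array([[-7.69106430e-04, -9.46945354e-01, -3.21393691e-01,
         8.38925983e+01],
       [ 9.99998917e-01, -3.25062074e-04, -1.43527888e-03,
         6.73492727e-01],
       [ 1.25465776e-03, -3.21394447e-01,  9.46944579e-01,
        -1.45527124e+02],
       [ 0.00000000e+00,  0.00000000e+00,  0.00000000e+00,
         1.00000000e+00]])}
{'t': 0.1, 'joints': array([-3.68380759e-02,  2.64669873e-01,  1.60519895e+00, -2.17212062e-05,
        1.27371161e+00, -3.69199641e-02]), 'joint_velocities': array([ 8.97900722e-05, -2.29922756e-03, -2.80015327e-03, -2.99233061e-04,
       -6.95867571e-04,  1.42415770e-04]), 'joint_efforts': array([ 2.09863060e-04, -5.03614998e+01, -3.58072400e+01,  7.29403482e-02,
        2.32994242e-02, -8.27531630e-05]), 'position': array([6.74371605e+02, 5.60366166e-02, 2.37538647e+02]), 'tcp_rot': array([-2.22032309e+00, -2.22051908e+00,  2.14787073e-03]), 'ft_force': array([ 0.5654085 ,  0.32784924, -0.3842454 ]), 'ft_torque': array([-0.00076781,  0.03195718,  0.01616273]), 'grasp_force': 0.0, 'finger_gap': 88.29841473279276}
```

View pics/scene0.png

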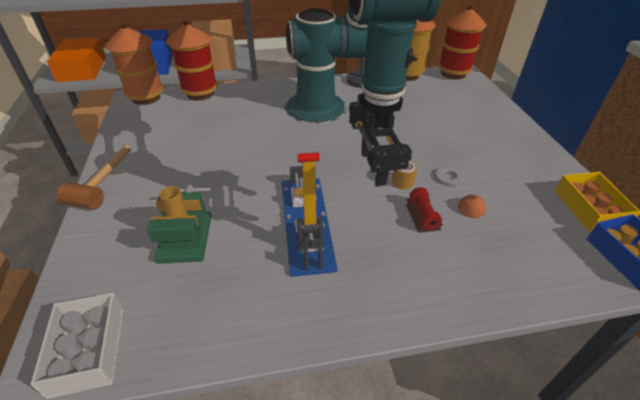

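View pics/side0.png

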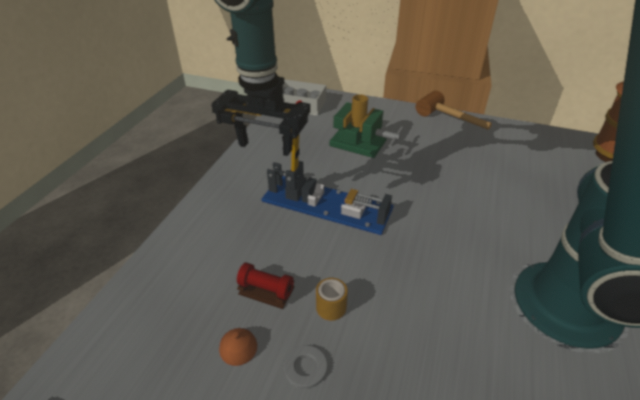

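The scene view shows the spool (ends near 419,196 and 430,222), the cradle (corners 283,183 / 290,273 / 336,270) and the upright clamp bar, with its red grip at (308,157). The side view shows the spool ends at (247,277) and (282,290), and cradle corners at (263,199), (385,230) and (392,208).

```bash
cat > h.py <<'E'
import numpy as np, cv2
from plant import manip
from scipy.spatial.transform import Rotation as R
def cam(n, st=None):
    c=manip.calibration(n);K=c["intrinsics"]
    if n=="wrist":
        T=np.eye(4);T[:3,:3]=R.from_rotvec(st["tcp_rot"]).as_matrix();T[:3,3]=st["position"]
        W=np.linalg.inv(T@c["tool_from_camera"]);return K@W[:3]
    return K@np.c_[cv2.Rodrigues(c["rvec"])[0],c["tvec"]]
def tri(P1,p1,P2,p2):
    X=cv2.triangulatePoints(P1,P2,np.float64(p1).T,np.float64(p2).T);return (X[:3]/X[3]).T
def onz(P,p,z):
    out=[]
    for (u,v) in p:
        A=np.array([P[0]-u*P[2],P[1]-v*P[2]]);out.append(np.r_[np.linalg.solve(A[:,:2],-A[:,2]*z-A[:,3]),z])
    return np.array(out)
def proj(P,X):
    q=np.c_[np.atleast_2d(X),np.ones(len(np.atleast_2d(X)))]@P.T;return q[:,:2]/q[:,2:]
E
python3 - <<'E'
from h import *
np.set_printoptions(precision=1,suppress=True)
S=cam("scene");D=cam("side")
print(onz(S,[(419,196),(430,222)],35));print(onz(D,[(247,277),(282,290)],35))
print(onz(S,[(283,183),(290,273),(336,270)],12));print(onz(D,[(263,199),(385,230),(392,208)],12))
print("dome etc",onz(S,[(472,213),(450,182),(403,187)],0),onz(D,[(238,355),(306,375),(331,315)],0))
E
```

```text
[[570.8 180.7  35. ]
 [666.3 173.   35. ]]
[[647.3 183.2  35. ]
 [564.3 190.3  35. ]]
[[ 429.4 -167.5   12. ]
 [ 741.4 -188.1   12. ]
 [ 751.6  -84.    12. ]]
[[ 735.   -80.    12. ]
 [ 407.1  -72.8   12. ]
 [ 408.2 -156.8   12. ]]
dome etc [[624.1 316.5   0. ]
 [494.2 311.9   0. ]
 [491.7 169.3   0. ]] [[595.7 332.9   0. ]
 [460.2 328.2   0. ]
 [457.4 191.6   0. ]]
```

Call:
carry_out:
  commands:
    - {"travel": [0.75,-0.26,0],"dr": [0,0,0],"fingers": 1}
    - {"travel": [0.75,-0.26,0],"dr": [0,0,0],"fingers": 1}
    - {"travel": [0.75,-0.26,0],"dr": [0,0,0],"fingers": 1}
    - {"travel": [0.75,-0.26,0],"dr": [0,0,-1],"fingers": 1}
    - {"travel": [0,0,0],"dr": [0,0,-1],"fingers": 1}
    - {"travel": [0,0,0],"dr": [0,0,-1],"fingers": 1}
    - {"travel": [0,0,0],"dr": [0,0,-1],"fingers": 1}
    - {"travel": [0,0,0],"dr": [0,0,-1],"fingers": 1}

```text
t: 1.1
position: [612.1, 180.0, 238.0]
tcp_rot: [-1.798, -2.575, 0.002]
ft_force: [0.1, -0.2, 0.0]
finger_gap: 88.3
grasp_force: 0.0
```

Call:
carry_out:
  commands:
    - {"travel": [0,0,0],"dr": [0,0,-1],"fingers": 1}
    - {"travel": [0,0,0],"dr": [0,0,-1],"fingers": 1}
    - {"travel": [0,0,0],"dr": [0,0,-1],"fingers": 1}
    - {"travel": [0,0,0],"dr": [0,0,-1],"fingers": 1}
    - {"travel": [0,0,0],"dr": [0,0,-1],"fingers": 1}
    - {"travel": [0,0,0],"dr": [0,0,-1],"fingers": 1}
    - {"travel": [0,0,0],"dr": [0,0,-1],"fingers": 1}
    - {"travel": [0,0,0],"dr": [0,0,-1],"fingers": 1}

```text
t: 2.1
position: [612.2, 179.9, 238.0]
tcp_rot: [-1.019, -2.971, 0.001]
ft_force: [0.0, -0.2, 0.6]
finger_gap: 88.3
grasp_force: 0.0
```

Call:
carry_out:
  commands:
    - {"travel": [0,0,0],"dr": [0,0,-1],"fingers": 1}
    - {"travel": [0,0,0],"dr": [0,0,-1],"fingers": 1}
    - {"travel": [0,0,0],"dr": [0,0,-1],"fingers": 1}
    - {"travel": [0,0,0],"dr": [0,0,-1],"fingers": 1}
    - {"travel": [0,0,0],"dr": [0,0,-1],"fingers": 1}
    - {"travel": [0,0,0],"dr": [0,0,-1],"fingers": 1}
    - {"travel": [0,0,0],"dr": [0,0,-1],"fingers": 1}
    - {"travel": [0,0,0],"dr": [0,0,-1],"fingers": 1}

```text
t: 3.1
position: [612.2, 179.9, 238.0]
tcp_rot: [-0.161, -3.136, 0.001]
ft_force: [-0.4, 0.2, -0.2]
finger_gap: 87.9
grasp_force: 0.0
```

```bash
cat >> h.py <<'E'
import pickle
def shot(name,n="wrist",crop=None,s=1):
    st=manip.state();im=cv2.cvtColor(manip.capture(n),cv2.COLOR_RGB2BGR)
    cv2.imwrite(f"pics/{name}_raw.png",im);pickle.dump((n,st),open(f"pics/{name}.pkl","wb"))
    if crop: x0,y0,x1,y1=crop;im=im[y0:y1,x0:x1]
    cv2.imwrite(f"pics/{name}.png",cv2.resize(im,None,fx=s,fy=s,interpolation=cv2.INTER_CUBIC))
    return st
def camof(name):
    n,st=pickle.load(open(f"pics/{name}.pkl","rb"));return cam(n,st)
E
python3 - <<'E'
from h import *
st=shot("w1",s=1.25);print(st["position"],st["joints"],R.from_rotvec(st["tcp_rot"]).as_matrix().round(3),st["t"])
E
```

```text
[612.19438268 179.88703795 238.00665576] [ 2.46756931e-01  1.96099236e-01  1.68775955e+00  1.03353600e-05
  1.25896543e+00 -1.22161713e+00] [[-0.995  0.102 -0.001]
 [ 0.102  0.995 -0.   ]
 [ 0.001 -0.    -1.   ]] 3.1
```

View pics/w1.png

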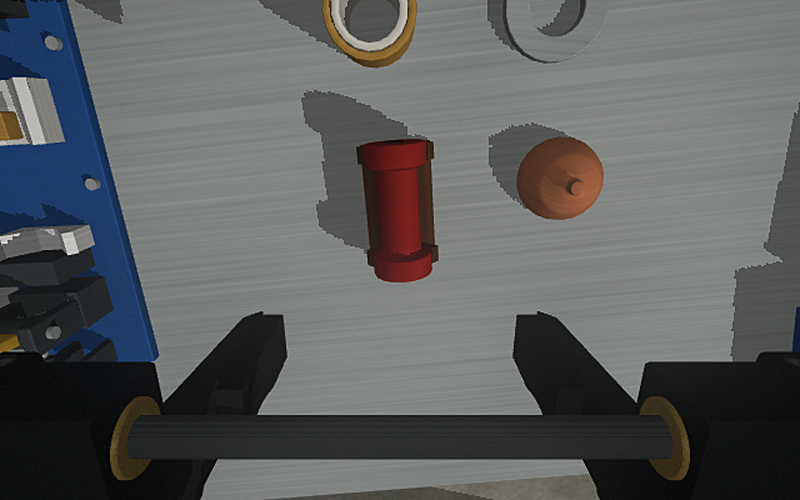

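The wrist view shows the spool's flanges at about (395,152) and (403,265) in the 1.25x picture. It lies clear of the bushing and dome, and the cradle's right base edge runs from (75,0) to (157,360).

```bash
cat >> h.py <<'E'
from scipy.optimize import minimize
def redmask(im):
    h=cv2.cvtColor(im,cv2.COLOR_BGR2HSV)
    m=(((h[...,0]<5)|(h[...,0]>174))&(h[...,1]>170)&(h[...,2]>45)).astype(np.uint8)
    n,l,s,c=cv2.connectedComponentsWithStats(m);return l,s,c
def spoolpts(p):
    x,y,z,yaw,pit=p;Rm=R.from_euler("zy",[yaw,pit]).as_matrix();a=np.linspace(0,2*np.pi,40,endpoint=False)
    cyl=lambda x0,x1,r:np.array([[xx,r*np.cos(t),r*np.sin(t)] for xx in(x0,x1) for t in a])@Rm.T+[x,y,z]
    return [cyl(-55,-37,25),cyl(-35,35,17),cyl(37,55,25)]
def spoolsil(P,p,S=4):
    m=np.zeros((400*S,640*S),np.uint8)
    for c in spoolpts(p):
        q=((proj(P,c)+.5)*S-.5).round().astype(np.int32);cv2.fillConvexPoly(m,cv2.convexHull(q),255)
    return cv2.resize(m,(640,400),interpolation=cv2.INTER_AREA)/255.
E
python3 - <<'E'
from h import *
views=[]
for P,f,g in((camof("w1"),"w1_raw",0),(cam("side"),"side0",0),(cam("scene"),"scene0",0)):
    im=cv2.imread(f"pics/{f}.png");l,s,c=redmask(im);p=proj(P,[612,180,35])[0]
    k=min((k for k in range(1,len(s)) if s[k,4]>60),key=lambda k:np.hypot(*(c[k]-p)));print(f,s[k],p)
    m=cv2.morphologyEx((l==k).astype(np.uint8),cv2.MORPH_CLOSE,np.ones((3,3)))
    views.append((P,cv2.GaussianBlur(m.astype(float),(0,0),1.5)))
def cost(v,V):
    return sum(((cv2.GaussianBlur(spoolsil(P,v),(0,0),1.5)-m)**2).sum()/m.sum() for P,m in V)
for V in (views,views[:2],views[:1]):
    f=(lambda v:cost(np.r_[v,0],V)) if len(V)>1 else (lambda v:cost([v[0],v[1],35,v[3],0],V))
    x0=np.array([612,180,35,-.05]);r=minimize(f,x0,method="Nelder-Mead",options=dict(initial_simplex=x0+np.vstack([np.zeros(4),np.diag([12,12,8,.15])]),maxiter=250))
    print(r.x,r.fun)
S=camof("w1")
e=onz(S,np.array([(75,0),(157,360)])/1.25,12);print(e)
E
```

```text
w1_raw [ 291  112   50   93 2935] [319.65154745 168.84794599]
side0 [247 270  42  29 618] [262.93036643 280.18671695]
scene0 [411 188  30  41 462] [424.52887882 206.66709299]
[ 6.11517220e+02  1.80713882e+02  3.25138331e+01 -1.29138027e-02] 1.1689880964650363
[ 6.11706423e+02  1.79694881e+02  2.98341350e+01 -1.88781959e-02] 0.916421922382463
[ 6.10548836e+02  1.80171920e+02  4.07216150e+01 -1.90598141e-02] 0.3698962706489808
[[428.53359991 -49.19287607  12.        ]
 [743.50965039 -76.28117229  12.        ]]
```

Call:
carry_out:
  commands:
    - {"travel": [0.02,0,0],"dr": [0,0,-1],"fingers": 1}
    - {"travel": [0,0,0],"dr": [0,0,-0.2],"fingers": 1}
    - {"travel": [0,0,0.74],"dr": [0,0,0],"fingers": 1}
    - {"travel": [0,0,0.74],"dr": [0,0,0],"fingers": 1}
    - {"travel": [0,0,0.74],"dr": [0,0,0],"fingers": 1}
    - {"travel": [0,0,0.74],"dr": [0,0,0],"fingers": 1}
    - {"travel": [0,0,0.74],"dr": [0,0,0],"fingers": 1}
    - {"travel": [0,0,0],"dr": [0,0,0],"fingers": 1}

```text
t: 4.15
position: [607.2, 179.0, 12.2]
tcp_rot: [-0.035, -3.132, 0.004]
ft_force: [0.0, -0.1, -0.3]
finger_gap: 88.0
grasp_force: 0.0
```

Call:
carry_out:
  commands:
    - {"travel": [0,0,0],"dr": [0,0,0],"fingers": -1}
    - {"travel": [0,0,0],"dr": [0,0,0],"fingers": -1}
    - {"travel": [0,0,0],"dr": [0,0,0],"fingers": -1}
    - {"travel": [0,0,0],"dr": [0,0,0],"fingers": -1}
    - {"travel": [0,0,0],"dr": [0,0,0],"fingers": -1}
    - {"travel": [0,0,0],"dr": [0,0,0],"fingers": -1}
    - {"travel": [0,0,0],"dr": [0,0,0],"fingers": -1}
    - {"travel": [0,0,0],"dr": [0,0,0],"fingers": -1}
  squeeze: 35

```text
t: 5.15
position: [611.5, 179.4, 16.9]
tcp_rot: [-0.033, -3.141, 0.001]
ft_force: [-0.5, -6.5, 2.7]
finger_gap: 32.9
grasp_force: 34.8
```

```bash
python3 - <<'E'
from h import *
st=shot("w2",s=1.0);print(st)
E
```

```text
{'t': 5.15, 'joints': array([ 2.46789625e-01,  4.08885029e-01,  1.85869759e+00, -1.08984387e-03,
        8.74401273e-01, -1.30239120e+00]), 'joint_velocities': array([ 0.00040456, -0.00014988,  0.00052672,  0.00036958, -0.00014285,
        0.00217383]), 'joint_efforts': array([ 3.09494577e+00, -4.87545240e+01, -2.83631158e+01,  1.23161394e+00,
       -5.72044551e-01, -5.81165543e-03]), 'position': array([611.45042064, 179.42427344,  16.88313086]), 'tcp_rot': array([-3.28528437e-02, -3.14125518e+00,  1.42626312e-03]), 'ft_force': array([-0.53892733, -6.47750554,  2.73146804]), 'ft_torque': array([-0.75659541,  0.06095002, -0.01571399]), 'grasp_force': 34.7858089953661, 'finger_gap': 32.91496041088028}
```

View pics/w2.png

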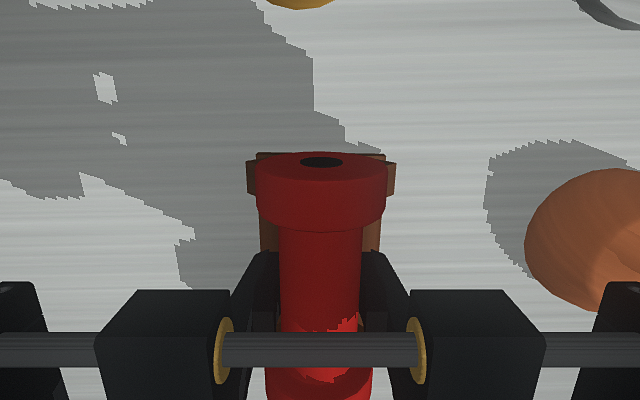

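The spool is gripped across its waist, with the near flange's top rear edge at (320,152). Next I lift it and carry it to a viewpoint near the cradle.

Call:
carry_out:
  commands:
    - {"travel": [0,0,-0.4],"dr": [0,0,0],"fingers": -1}
    - {"travel": [0,0,-0.9],"dr": [0,0,0],"fingers": -1}
    - {"travel": [0,0,-0.9],"dr": [0,0,0],"fingers": -1}
    - {"travel": [0,0,-0.9],"dr": [0,0,0],"fingers": -1}
    - {"travel": [0,0,-0.9],"dr": [0,0,0],"fingers": -1}
    - {"travel": [0.3,-0.8,0],"dr": [0,0,0],"fingers": -1}
    - {"travel": [0.3,-0.9,0],"dr": [0,0,0],"fingers": -1}
    - {"travel": [0.3,-0.9,0],"dr": [0,0,0],"fingers": -1}

```text
t: 6.2
position: [553.4, 24.9, 256.3]
tcp_rot: [0.031, 3.141, 0.002]
ft_force: [-0.1, -0.3, -0.6]
finger_gap: 32.7
grasp_force: 34.9
```

Call:
carry_out:
  commands:
    - {"travel": [0.3,-0.9,0],"dr": [0,0,0],"fingers": -1}
    - {"travel": [0.3,-0.9,0],"dr": [0,0,0],"fingers": -1}
    - {"travel": [0,-0.4,0],"dr": [0,0,0.95],"fingers": -1}
    - {"travel": [0,0,0],"dr": [0,0,0],"fingers": -1}
    - {"travel": [0,0,0],"dr": [0,0,0],"fingers": -1}
    - {"travel": [0,0,0],"dr": [0,0,0],"fingers": -1}
    - {"travel": [0,0,0],"dr": [0,0,0],"fingers": -1}
    - {"travel": [0,0,0],"dr": [0,0,0],"fingers": -1}

```text
t: 7.2
position: [515.5, -105.3, 256.7]
tcp_rot: [-0.135, -3.139, -0.0]
ft_force: [-0.0, -0.6, -1.8]
finger_gap: 32.2
grasp_force: 34.9
```

```bash
python3 - <<'E'
from h import *
print("near flange top edge",onz(camof("w2"),[(320,152)],60))
st=shot("w3",s=1.25);print(st["position"],st["tcp_rot"],st["t"],st["finger_gap"],st["ft_force"])
E
```

```text
near flange top edge [[547.36265841 180.80011821  60.        ]]
[ 515.54671067 -105.28236392  256.655283  ] [-1.35177965e-01 -3.13861780e+00 -2.09180935e-04] 7.2 32.23484506001031 [-0.00445825 -0.55531956 -1.78835747]
```

View pics/w3.png

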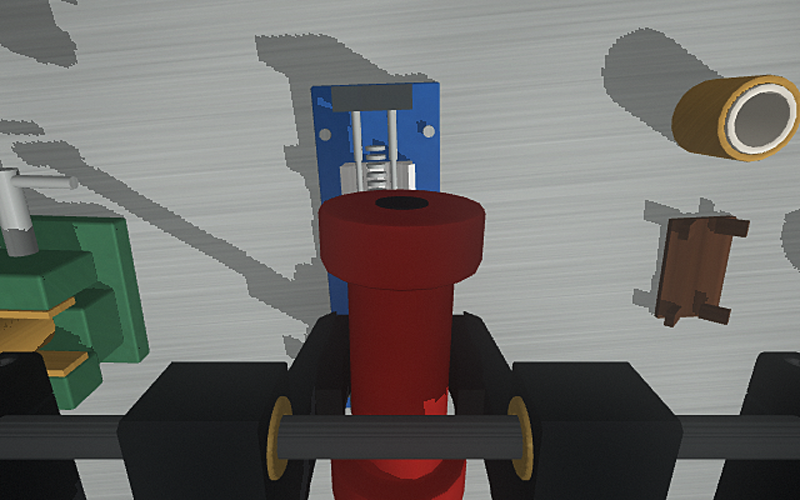

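The wrist view shows the spool held level, with its end hole at (402,203). Beyond it are the cradle's base corners at (312,87) and (440,83) and the empty rest. The spool hides the saddles, so I will look from the side.

Call:
carry_out:
  commands:
    - {"travel": [0,0.8,0],"dr": [0,0,0],"fingers": -1}
    - {"travel": [0,0.9,0],"dr": [0,0,0],"fingers": -1}
    - {"travel": [0,0.8,0],"dr": [0,0,0],"fingers": -1}
    - {"travel": [0,0,0],"dr": [0,0,0],"fingers": -1}
    - {"travel": [0,0,0],"dr": [0,0,0],"fingers": -1}
    - {"travel": [0,0,0],"dr": [0,0,0],"fingers": -1}
    - {"travel": [0,0,0],"dr": [0,0,0],"fingers": -1}
    - {"travel": [0,0,0],"dr": [0,0,0],"fingers": -1}

```text
t: 8.25
position: [528.5, 42.7, 256.7]
tcp_rot: [0.139, 3.138, -0.0]
ft_force: [0.1, -0.7, -1.4]
finger_gap: 32.1
grasp_force: 34.9
```

```bash
python3 - <<'E'
from h import *
print("hole w2",onz(camof("w2"),[(320,162)],36)); print("hole w3",onz(camof("w3"),[(321.5,162.5)],257+19))
print("base corners",onz(camof("w3"),np.array([(312,87),(440,83)])/1.25,12))
st=shot("w4",crop=(0,0,400,400),s=1.5);print(st["position"],st["tcp_rot"],st["t"])
E
```

```text
hole w2 [[555.6581243 180.6579205  36.       ]]
hole w3 [[460.13650218 -99.89343307 276.        ]]
base corners [[ 411.89717756 -170.44988799   12.        ]
 [ 418.14043803  -62.27078482   12.        ]]
[528.48565077  42.71877954 256.72942838] [ 1.39141141e-01  3.13847588e+00 -4.37592265e-05] 8.25
```

View pics/w4.png

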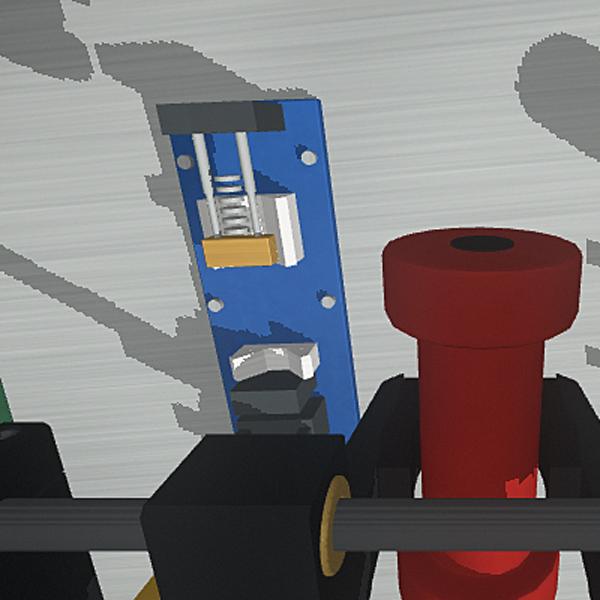

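The side-offset view shows the base corner at (319,98) and right edge at (355,400). The carriage's front top edge runs (207,268)–(276,264), the left saddle's right edge (298,195)–(301,265), and the end block's rear top-left corner is at (157,105). I fit the cradle pose to these.

```bash
python3 - <<'E'
from h import *
from scipy.optimize import least_squares
np.set_printoptions(precision=1,suppress=True)
w3,w4,S,D=camof("w3"),camof("w4"),cam("scene"),cam("side")
pts=[(w3,(-150,-55,12),(249.6,69.6)),(w3,(-150,55,12),(352,66.4)),
(w4,(-150,55,12),(319/1.5,98/1.5)),(w4,(-41,-23,57),(207/1.5,268/1.5)),(w4,(-41,23,57),(276/1.5,264/1.5)),
(w4,(-147,-30,62),(157/1.5,105/1.5)),
(S,(180,-55,12),(290,273)),(S,(180,55,12),(336,270)),(S,(-150,-55,12),(283,183)),
(D,(180,55,12),(263,199)),(D,(-150,55,12),(385,230)),(D,(-150,-55,12),(392,208))]
wt=np.array([1,1,1,1,1,1]+[.5]*6)
def res(v,free=True):
    o=[]
    for P,c,p in pts:
        X=R.from_euler("z",v[2]).apply(c)+[v[0],v[1],v[3]]
        o.append(proj(P,X)[0]-p)
    return np.array(o)
for n in (6,12):
    r=least_squares(lambda v:(res(v)*wt[:,None])[:n].ravel(),[565,-128,-.08,0],loss="soft_l1",x_scale=[1,1,.01,1]);print(r.x.round(4));print(res(r.x).T)
v=r.x
e=onz(w4,np.array([(319,98),(355,400)])/1.5,12);print(e,np.arctan2(*(e[1]-e[0])[1::-1]))
# predictions in w4 (x1.5)
for c in [(-85,26,41),(-36,26,41),(36,26,41),(36,-26,41),(55,25,57),(55,-25,57),(-41,23,57)]:
    print(c,proj(w4,R.from_euler("z",v[2]).apply(c)+[v[0],v[1],0])[0]*1.5)
E
```

```text
[ 564.  -124.5   -0.1   -2. ]
[[-0.7  0.4 -0.6  1.  -1.   0.8 -0.3  1.6 -2.1 -4.1 -5.2 -0. ]
 [-0.4 -1.   0.3  0.   1.1  0.   0.4 -1.5 -3.4 -0.1  2.7 -3.3]]
[ 564.  -125.    -0.1   -2.9]
[[-0.7  0.1 -0.5  1.  -1.1  1.2 -0.7  1.2 -2.1 -4.  -5.2  0. ]
 [-0.5 -0.8  0.4 -0.2  0.9 -0.   0.6 -1.2 -3.2 -0.1  2.9 -3.1]]
[[417.  -60.4  12. ]
 [656.5 -75.   12. ]] -0.060960009943707476
(-85, 26, 41) [275.5 198.8]
(-36, 26, 41) [286.4 267.3]
(36, 26, 41) [300.9 358.2]
(36, -26, 41) [233.4 360.4]
(55, 25, 57) [296.3 390.5]
(55, -25, 57) [229.9 392.5]
(-41, 23, 57) [272.8 266.5]
```

```bash
cat > ov.py <<'E'
from h import *
def cr(x,y,yaw,c): return R.from_euler("z",yaw).apply(np.atleast_2d(c))+[x,y,0]
segs=[[(-150,-55,12),(180,-55,12),(180,55,12),(-150,55,12),(-150,-55,12)],[(-41,-23,57),(-41,23,57)],[(55,-25,57),(55,25,57)],[(-85,26,41),(-36,26,41)],[(-85,-26,41),(-36,-26,41)],[(36,26,41),(55,26,41)],[(36,-26,41),(55,-26,41)],[(-147,-30,62),(-147,30,62),(-129,30,62),(-129,-30,62),(-147,-30,62)]]
def overlay(im,P,pose,crop,s):
    x0,y0,x1,y1=crop;o=cv2.resize(im[y0:y1,x0:x1],None,fx=s,fy=s,interpolation=cv2.INTER_CUBIC)
    for g in segs:
        q=((proj(P,cr(*pose,g))-[x0,y0])*s).round().astype(np.int32);cv2.polylines(o,[q],False,(0,255,0),1,cv2.LINE_AA)
    return o
E
python3 - <<'E'
from ov import *
from scipy.optimize import least_squares
pose=(564.5,-124.5,-.07)
a=overlay(cv2.imread("pics/w4_raw.png"),camof("w4"),pose,(95,55,245,295),2.5)
shot("s2","side")
b=overlay(cv2.imread("pics/s2_raw.png"),cam("side"),pose,(255,160,405,240),2.8)
c=np.zeros((600,800,3),np.uint8);c[:a.shape[0],:a.shape[1]]=a[:600];c[:b.shape[0],380:380+b.shape[1]]=b
cv2.imwrite("pics/ov1.png",c)
E
```

```text
(no output)
```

View pics/ov1.png

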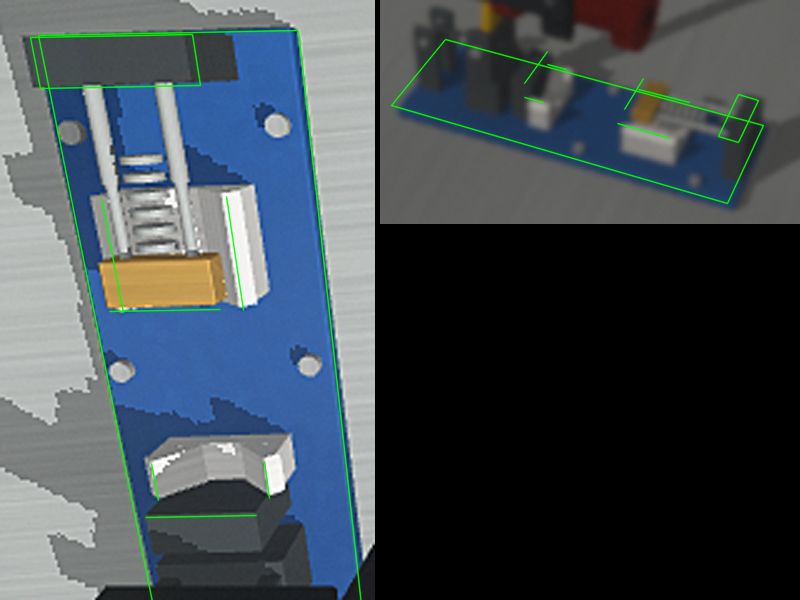

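The overlay fits: the base edges, stop face and vee edges agree to about 1 mm, with the carriage edge about 1.5 mm towards -x. I take the cradle pose as (563.8, -124.5, yaw -0.07) and plan the tilted approach.

```bash
cat > plan.py <<'E'
from ov import *
import json
POSE=[563.8,-124.5,-.07]
G=18.1   # spool axis behind TCP along tool z
def target(cx,cy,cz,th,g=G):
    Rm=R.from_euler("z",POSE[2])*R.from_euler("y",-np.radians(th))*R.from_matrix([[-1,0,0],[0,1,0],[0,0,-1]])
    C=R.from_euler("z",POSE[2]).apply([cx,cy,cz])+[POSE[0],POSE[1],0]
    return C+g*Rm.as_matrix()[:,2],Rm
def plan(wps,fing=-1,start=None,g=G):
    """wps: (cx,cy,cz,theta,rows)"""
    st=manip.state();p,r=start or (st["position"],R.from_rotvec(st["tcp_rot"]));rows=[]
    Ri=R.from_euler("z",-POSE[2]);
    for cx,cy,cz,th,n in wps:
        for k in range(n):
            tp,tr=target(cx,cy,cz,th,g);f=1/(n-k)
            d=r.inv().apply((tp-p)*f)/60;q=(r.inv()*tr).as_rotvec(degrees=True)*f/4
            d=d.round(2);q=q.round(2);d+=0;q+=0
            if max(abs(d).max(),abs(q).max())>1: print("BIG",d,q)
            rows.append((d.tolist(),q.tolist()));p=p+r.apply(d*60);r=r*R.from_rotvec(q*4,degrees=True)
    for i,(d,q) in enumerate(rows): print(i//8,f'{{"travel":{d},"dr":{q},"fingers":{fing}}}')
    print("end",p,r.as_rotvec())
def where(st=None,g=G):
    st=st or manip.state();Ri=R.from_euler("z",-POSE[2])
    r=R.from_rotvec(st["tcp_rot"]);C=Ri.apply(st["position"]-g*r.as_matrix()[:,2]-[POSE[0],POSE[1],0]);t=(Ri*r).as_matrix()[:,2]
    print("C",C.round(1),"tilt",np.degrees(np.arctan2(t[0],-t[2])).round(2),"roll",t[1].round(3),"yaw",(Ri*r).as_matrix()[:2,1].round(3),"F",st["ft_force"].round(1),"t",st["t"],"gap",st["finger_gap"].round(1))
E
python3 -c "
from plan import *
where();plan([(6,0,160,18,5),(12,0,115,24,2),(12,0,115,24,1)])"
```

```text
Traceback (most recent call last):
  File "plan.py", line 25, in where
    print("C",C.round(1),"tilt",np.degrees(np.arctan2(t[0],-t[2])).round(2),"roll",t[1].round(3),"yaw",(Ri*r).as_matrix()[:2,1].round(3),"F",st["ft_force"].round(1),"t",st["t"],"gap",st["finger_gap"].round(1))
                                                                                                                                                                                       ^^^^^^^^^^^^^^^^^^^^^^
AttributeError: 'float' object has no attribute 'round'
```

```bash
sed -i 's/st\["finger_gap"\].round(1)/round(st["finger_gap"],1)/' plan.py
python3 -c "
from plan import *
where();plan([(6,0,160,18,5),(12,0,115,24,2),(12,0,115,24,1)])"
```

```text
C [-46.9 164.6 274.8] tilt 0.0 roll -0.0 yaw [0.018 1.   ] F [ 0.3  0.1 -1.4] t 8.35 gap 32.7
0 {"travel":[-0.2, -0.55, 0.38],"dr":[-0.01, -0.9, -0.05],"fingers":-1}
0 {"travel":[-0.18, -0.54, 0.39],"dr":[-0.01, -0.9, -0.05],"fingers":-1}
0 {"travel":[-0.15, -0.55, 0.4],"dr":[-0.01, -0.9, -0.05],"fingers":-1}
0 {"travel":[-0.13, -0.55, 0.41],"dr":[-0.01, -0.9, -0.05],"fingers":-1}
0 {"travel":[-0.1, -0.54, 0.42],"dr":[0.0, -0.9, -0.06],"fingers":-1}
0 {"travel":[0.05, 0.0, 0.37],"dr":[0.0, -0.75, 0.0],"fingers":-1}
0 {"travel":[0.08, 0.0, 0.37],"dr":[0.0, -0.75, 0.0],"fingers":-1}
0 {"travel":[0.0, 0.0, 0.0],"dr":[0.0, 0.0, 0.0],"fingers":-1}
end [ 583.04058735 -125.60479932   98.34572929] [ 0.09518671  2.72118463 -0.02045801]
```

Call:
carry_out:
  commands:
    - {"travel": [-0.2,-0.55,0.38],"dr": [-0.01,-0.9,-0.05],"fingers": -1}
    - {"travel": [-0.18,-0.54,0.39],"dr": [-0.01,-0.9,-0.05],"fingers": -1}
    - {"travel": [-0.15,-0.55,0.4],"dr": [-0.01,-0.9,-0.05],"fingers": -1}
    - {"travel": [-0.13,-0.55,0.41],"dr": [-0.01,-0.9,-0.05],"fingers": -1}
    - {"travel": [-0.1,-0.54,0.42],"dr": [0,-0.9,-0.06],"fingers": -1}
    - {"travel": [0.05,0,0.37],"dr": [0,-0.75,0],"fingers": -1}
    - {"travel": [0.08,0,0.37],"dr": [0,-0.75,0],"fingers": -1}
    - {"travel": [0,0,0],"dr": [0,0,0],"fingers": -1}
  squeeze: 50

```text
t: 9.35
position: [579.9, -124.4, 95.0]
tcp_rot: [0.096, 2.728, -0.018]
ft_force: [-0.4, 0.5, -2.1]
finger_gap: 32.1
grasp_force: 49.9
```

```bash
python3 - <<'E'
from plan import *
where()
shot("w5");shot("s5","side")
where()
a=overlay(cv2.imread("pics/w5_raw.png"),camof("w5"),POSE,(160,40,480,280),1.6)
im=cv2.imread("pics/s5_raw.png")
b=overlay(im,cam("side"),POSE,(240,120,410,245),2.8)
# predicted spool hull in side view
st=manip.state();r=R.from_rotvec(st["tcp_rot"]).as_matrix();C=st["position"]-G*r[:,2];ax=-r[:,0]
m=(spoolsil(cam("side"),[*C,np.arctan2(ax[1],ax[0]),-np.arcsin(ax[2])])>.5).astype(np.uint8)
cs,_=cv2.findContours(m,cv2.RETR_EXTERNAL,cv2.CHAIN_APPROX_NONE)
for c in cs: cv2.polylines(b,[((c-[240,120])*2.8).astype(np.int32)],True,(255,255,0),1)
c=np.zeros((600,800,3),np.uint8);c[:250,:512]=a[:250];c[250:600,:476]=b[:350];c[:134,512:]=a[250:,:288]
cv2.imwrite("pics/ov2.png",c)
E
```

```text
C [  8.9   1.2 111.6] tilt 23.61 roll 0.002 yaw [-0.  1.] F [-0.4  0.5 -2.1] t 9.35 gap 32.1
C [ 12.2   0.7 115.3] tilt 23.97 roll 0.0 yaw [-0.001  1.   ] F [ 1.1  0.2 -1. ] t 9.45 gap 32.4
```

View pics/ov2.png

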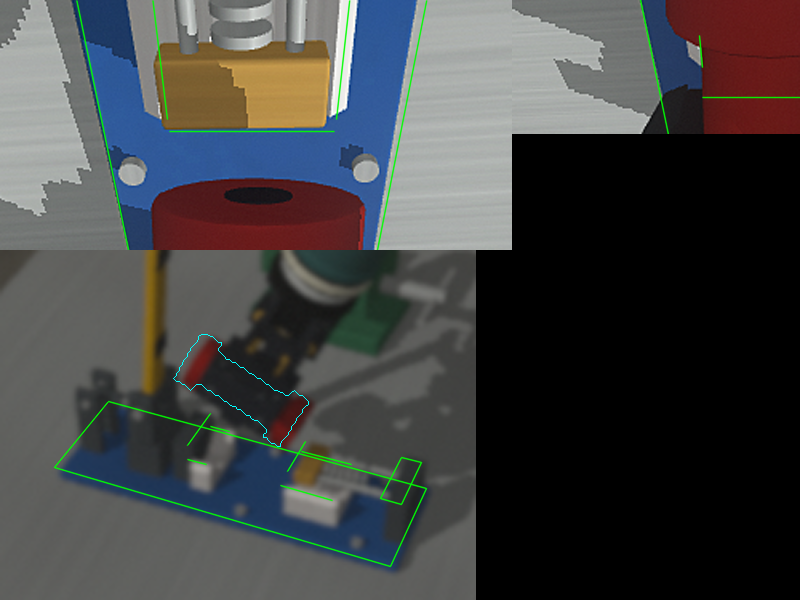

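The view shows the spool tilted 24° over the cradle. Its centre line (257) is about 12 px right of the brass carriage's (245), which is roughly 2.3 mm in y. I correct the cradle pose and continue.

```bash
sed -i 's/^POSE=.*/POSE=[563.0,-126.8,-.07]/' plan.py
python3 -c "
from plan import *
where();plan([(16,0,95,24,2),(16,0,76,24,2),(-9,0,74,24,3),(-9,0,74,24,1)])"
```

```text
C [ 12.8   3.  115.3] tilt 23.97 roll 0.0 yaw [-0.001  1.   ] F [ 1.1  0.2 -1. ] t 9.45 gap 32.4
0 {"travel":[0.04, -0.03, 0.17],"dr":[0.0, 0.0, 0.01],"fingers":-1}
0 {"travel":[0.05, -0.02, 0.16],"dr":[0.0, -0.01, 0.0],"fingers":-1}
0 {"travel":[0.06, 0.0, 0.15],"dr":[0.0, 0.0, 0.0],"fingers":-1}
0 {"travel":[0.07, 0.0, 0.14],"dr":[0.0, 0.0, 0.0],"fingers":-1}
0 {"travel":[0.13, 0.0, -0.05],"dr":[0.0, 0.0, 0.0],"fingers":-1}
0 {"travel":[0.13, 0.0, -0.04],"dr":[0.0, 0.0, 0.0],"fingers":-1}
0 {"travel":[0.13, 0.0, -0.05],"dr":[0.0, 0.0, 0.0],"fingers":-1}
0 {"travel":[0.0, 0.0, 0.0],"dr":[0.0, 0.0, 0.0],"fingers":-1}
end [ 561.45284774 -126.68192095   57.59638782] [ 0.09510199  2.72105037 -0.02005921]
```

Call:
carry_out:
  commands:
    - {"travel": [0.04,-0.03,0.17],"dr": [0,0,0],"fingers": -1}
    - {"travel": [0.05,-0.02,0.16],"dr": [0,0,0],"fingers": -1}
    - {"travel": [0.06,0,0.15],"dr": [0,0,0],"fingers": -1}
    - {"travel": [0.07,0,0.14],"dr": [0,0,0],"fingers": -1}
    - {"travel": [0.13,0,-0.05],"dr": [0,0,0],"fingers": -1}
    - {"travel": [0.13,0,-0.04],"dr": [0,0,0],"fingers": -1}
    - {"travel": [0.13,0,-0.05],"dr": [0,0,0],"fingers": -1}
    - {"travel": [0,0,0],"dr": [0,0,0],"fingers": -1}

```text
t: 10.45
position: [564.8, -127.6, 60.5]
tcp_rot: [0.095, 2.712, -0.024]
ft_force: [9.3, 1.1, -0.2]
finger_gap: 32.0
grasp_force: 50.0
```

```bash
python3 -c "
from plan import *
where();shot('w6',s=1.0)
where();plan([(-8,0,68,18,2),(-7,0,60.5,11,2),(-5,0,56,6,2),(-3,0,52,2,2),(-2,0,50.5,0,2),(-2,0,50.5,0,6)])"
```

```text
C [-5.7 -0.7 76.9] tilt 24.51 roll -0.002 yaw [0. 1.] F [ 9.3  1.1 -0.2] t 10.45 gap 32.0
C [-5.3 -0.8 77.2] tilt 24.54 roll -0.002 yaw [0. 1.] F [ 9.5  2.  -0.7] t 10.5 gap 32.3
0 {"travel":[0.07, 0.01, 0.06],"dr":[-0.02, 0.82, 0.0],"fingers":-1}
0 {"travel":[0.07, 0.0, 0.06],"dr":[-0.01, 0.82, 0.01],"fingers":-1}
0 {"travel":[0.03, 0.0, 0.06],"dr":[0.0, 0.87, 0.0],"fingers":-1}
0 {"travel":[0.02, 0.0, 0.06],"dr":[0.0, 0.88, 0.0],"fingers":-1}
0 {"travel":[0.0, 0.0, 0.04],"dr":[0.0, 0.62, 0.0],"fingers":-1}
0 {"travel":[0.01, 0.0, 0.04],"dr":[0.0, 0.63, 0.0],"fingers":-1}
0 {"travel":[0.0, 0.0, 0.04],"dr":[0.0, 0.5, 0.0],"fingers":-1}
0 {"travel":[-0.01, 0.0, 0.03],"dr":[0.0, 0.5, 0.0],"fingers":-1}
1 {"travel":[0.0, 0.0, 0.01],"dr":[0.0, 0.25, 0.0],"fingers":-1}
1 {"travel":[-0.01, 0.0, 0.02],"dr":[0.0, 0.25, 0.0],"fingers":-1}
1 {"travel":[0.0, 0.0, 0.0],"dr":[0.0, 0.0, 0.0],"fingers":-1}
1 {"travel":[0.0, 0.0, 0.0],"dr":[0.0, 0.0, 0.0],"fingers":-1}
1 {"travel":[0.0, 0.0, 0.0],"dr":[0.0, 0.0, 0.0],"fingers":-1}
1 {"travel":[0.0, 0.0, 0.0],"dr":[0.0, 0.0, 0.0],"fingers":-1}
1 {"travel":[0.0, 0.0, 0.0],"dr":[0.0, 0.0, 0.0],"fingers":-1}
1 {"travel":[0.01, 0.0, 0.0],"dr":[0.0, 0.0, 0.0],"fingers":-1}
end [ 560.69201825 -126.85435057   32.2921059 ] [-1.10281481e-01 -3.13931087e+00  2.03737800e-04]
```

View pics/w6.png

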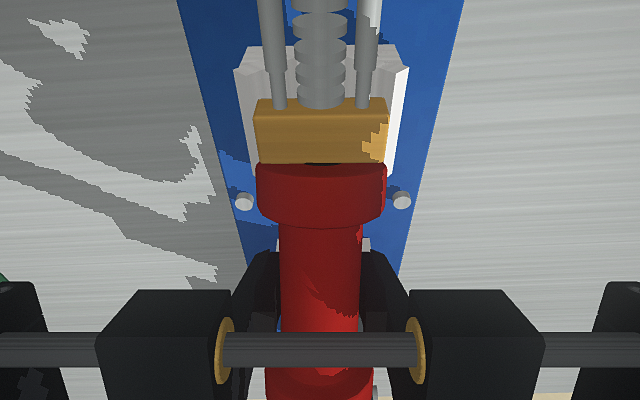

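The wrist view shows the nose squarely against the brass carriage (edge at y≈162) and centred on it at x≈321. A spring force of 9.4 N confirms about 17 mm of travel. Next I lay the spool down in stages.

```bash
python3 -c "
from plan import *
plan([(-11,0,69,18,2),(-10,0,62,12,3),(-8.5,0,57.5,7.5,2),(-8.5,0,57.5,7.5,1)])"
```

```text
0 {"travel":[0.09, 0.01, 0.04],"dr":[-0.02, 0.82, 0.0],"fingers":-1}
0 {"travel":[0.09, 0.0, 0.05],"dr":[-0.01, 0.82, 0.01],"fingers":-1}
0 {"travel":[0.02, 0.0, 0.04],"dr":[0.0, 0.5, 0.0],"fingers":-1}
0 {"travel":[0.01, 0.0, 0.04],"dr":[0.0, 0.5, 0.0],"fingers":-1}
0 {"travel":[0.01, 0.0, 0.03],"dr":[0.0, 0.5, 0.0],"fingers":-1}
0 {"travel":[0.01, 0.0, 0.04],"dr":[0.0, 0.56, 0.0],"fingers":-1}
0 {"travel":[0.01, 0.0, 0.04],"dr":[0.0, 0.56, 0.0],"fingers":-1}
0 {"travel":[0.0, 0.0, 0.0],"dr":[0.0, 0.0, 0.0],"fingers":-1}
end [ 556.66614204 -126.56908483   39.56680354] [ 0.10568644  3.00890626 -0.0071417 ]
```

Call:
carry_out:
  commands:
    - {"travel": [0.09,0.01,0.04],"dr": [-0.02,0.82,0],"fingers": -1}
    - {"travel": [0.09,0,0.05],"dr": [-0.01,0.82,0.01],"fingers": -1}
    - {"travel": [0.02,0,0.04],"dr": [0,0.5,0],"fingers": -1}
    - {"travel": [0.01,0,0.04],"dr": [0,0.5,0],"fingers": -1}
    - {"travel": [0.01,0,0.03],"dr": [0,0.5,0],"fingers": -1}
    - {"travel": [0.01,0,0.04],"dr": [0,0.56,0],"fingers": -1}
    - {"travel": [0.01,0,0.04],"dr": [0,0.56,0],"fingers": -1}
    - {"travel": [0,0,0],"dr": [0,0,0],"fingers": -1}

```text
t: 11.5
position: [559.6, -127.0, 40.0]
tcp_rot: [0.103, 3.005, -0.008]
ft_force: [10.4, -0.9, 0.4]
finger_gap: 32.1
grasp_force: 49.9
```

```bash
python3 -c "
from plan import *
where();plan([(-7.5,0,53,3,3),(-5,0,50.5,0,3),(-4,0,50,0,2)])"
```

```text
C [-5.8 -0.4 58. ] tilt 7.75 roll -0.001 yaw [-0.001  1.   ] F [10.4 -0.9  0.4] t 11.5 gap 32.1
0 {"travel":[0.02, 0.0, 0.03],"dr":[0.0, 0.4, 0.01],"fingers":-1}
0 {"travel":[0.02, 0.0, 0.02],"dr":[0.0, 0.39, 0.01],"fingers":-1}
0 {"travel":[0.02, 0.01, 0.03],"dr":[-0.01, 0.4, 0.0],"fingers":-1}
0 {"travel":[-0.01, 0.0, 0.01],"dr":[0.0, 0.25, 0.0],"fingers":-1}
0 {"travel":[-0.01, 0.0, 0.02],"dr":[0.0, 0.25, 0.0],"fingers":-1}
0 {"travel":[0.0, 0.0, 0.01],"dr":[0.0, 0.25, 0.0],"fingers":-1}
0 {"travel":[-0.01, 0.0, 0.01],"dr":[0.0, 0.0, 0.0],"fingers":-1}
0 {"travel":[-0.01, 0.0, 0.0],"dr":[0.0, 0.0, 0.0],"fingers":-1}
end [ 559.03476927 -126.37746378   31.94354727] [-1.09815210e-01 -3.13949396e+00 -2.00084374e-04]
```

Call:
carry_out:
  commands:
    - {"travel": [0.02,0,0.03],"dr": [0,0.4,0],"fingers": -1}
    - {"travel": [0.02,0,0.02],"dr": [0,0.4,0],"fingers": -1}
    - {"travel": [0.02,0.01,0.03],"dr": [0,0.4,0],"fingers": -1}
    - {"travel": [-0.01,0,0.01],"dr": [0,0.25,0],"fingers": -1}
    - {"travel": [-0.01,0,0.02],"dr": [0,0.25,0],"fingers": -1}
    - {"travel": [0,0,0.01],"dr": [0,0.25,0],"fingers": -1}
    - {"travel": [-0.01,0,0.01],"dr": [0,0,0],"fingers": -1}
    - {"travel": [-0.01,0,0],"dr": [0,0,0],"fingers": -1}

```text
t: 12.5
position: [558.5, -126.0, 32.4]
tcp_rot: [-0.106, -3.139, 0.0]
ft_force: [6.2, 0.3, 8.8]
finger_gap: 32.0
grasp_force: 49.6
```

```bash
python3 -c "
from plan import *
where()"
```

```text
C [-4.6  0.5 50.5] tilt -0.05 roll -0.0 yaw [-0.002  1.   ] F [6.2 0.3 8.8] t 12.5 gap 32.0
```

Call:
carry_out:
  commands:
    - {"travel": [-0.03,0,0.01],"dr": [0,0,0],"fingers": -1}
    - {"travel": [-0.03,0,0],"dr": [0,0,0],"fingers": -1}
    - {"travel": [0,0,0],"dr": [0,0,0],"fingers": -0.1}
    - {"travel": [0,0,0],"dr": [0,0,0],"fingers": 0.4}
    - {"travel": [0,0,0],"dr": [0,0,0],"fingers": 0.4}
    - {"travel": [0,0,0],"dr": [0,0,0],"fingers": 0.4}
    - {"travel": [0,0,0],"dr": [0,0,0],"fingers": 0.4}
    - {"travel": [0,0,0],"dr": [0,0,0],"fingers": 0.4}

```text
t: 13.5
position: [555.3, -124.9, 27.1]
tcp_rot: [-0.108, -3.125, -0.004]
ft_force: [-1.0, 0.5, 0.9]
finger_gap: 61.5
grasp_force: 0.0
```

Call:
carry_out:
  commands:
    - {"travel": [0,0,-0.1],"dr": [0,0,0],"fingers": 0.4}
    - {"travel": [0,0,-0.3],"dr": [0,0,0],"fingers": 0.4}
    - {"travel": [0,0,-0.5],"dr": [0,0,0],"fingers": 0.4}
    - {"travel": [0.2,0,-0.7],"dr": [0,0,0],"fingers": 0.4}
    - {"travel": [0.3,0,-0.8],"dr": [0,0,0],"fingers": 0.4}
    - {"travel": [0.3,0,-0.8],"dr": [0,0,0],"fingers": 0.4}
    - {"travel": [0,0,0],"dr": [0,0,0],"fingers": 0.4}
    - {"travel": [0,0,0],"dr": [0,0,0],"fingers": 0.4}

```text
t: 14.5
position: [510.5, -122.2, 220.9]
tcp_rot: [-0.108, -3.127, -0.003]
ft_force: [-0.8, -0.4, -0.9]
finger_gap: 61.6
grasp_force: 0.0
```

```bash
python3 - <<'E'
from plan import *
where()
shot("w7");shot("s7","side");shot("c7","scene")
a=cv2.imread("pics/w7_raw.png")[40:360,130:510]
b=overlay(cv2.imread("pics/s7_raw.png"),cam("side"),POSE,(240,120,410,245),2.4)
c=np.zeros((600,800,3),np.uint8);c[:320,:380]=a;c[300:600,392:800]=b
d=cv2.imread("pics/c7_raw.png")[140:280,265:365];c[:280,400:600]=cv2.resize(d,None,fx=2,fy=2)
# predicted loaded silhouette, wrist
X=cr(*POSE,[(0,0,50)])[0];m=(spoolsil(camof("w7"),[*X,POSE[2],0])>.5).astype(np.uint8)
for k in cv2.findContours(m,cv2.RETR_EXTERNAL,cv2.CHAIN_APPROX_NONE)[0]: cv2.polylines(c,[k-[130,40]],True,(255,255,0),1)
cv2.imwrite("pics/ov3.png",c)
E
```

```text
C [-52.5   0.9 239. ] tilt -0.74 roll 0.002 yaw [-0.001  1.   ] F [-0.8 -0.4 -0.9] t 14.5 gap 61.6
```

View pics/ov3.png

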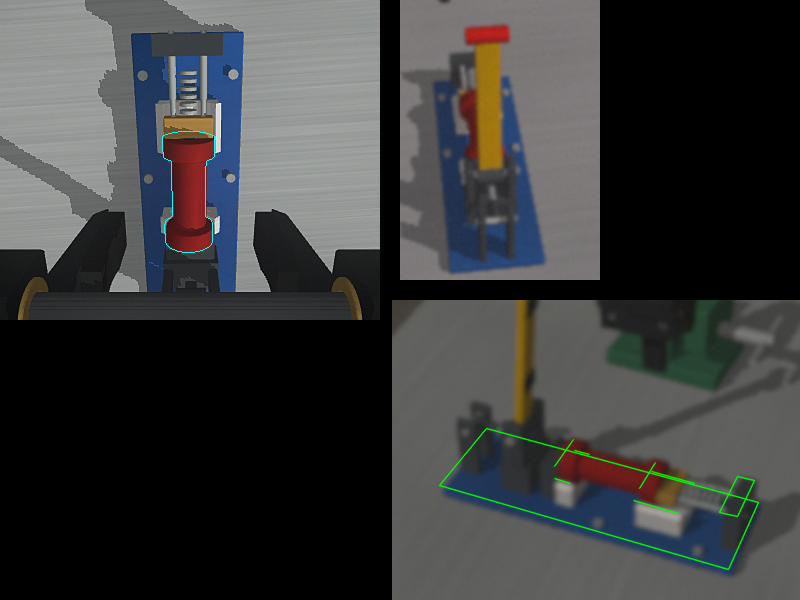

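The pictures show the spool level in both saddles, between the brass carriage and the stop, and matching the predicted loaded outline. Now the clamp: I shut the fingers, go over the bar and get behind it.

```bash
python3 -c "
from plan import *
where(g=0);plan([(-40,0,345,0,3),(145,0,345,0,5),(145,0,243,0,4),(128,0,243,0,3),(128,0,243,0,1)],g=0)"
```

```text
C [-53.6   1.2 218.5] tilt -1.0 roll 0.003 yaw [-0.001  1.   ] F [ 0.7 -0.1  0.1] t 14.65 gap 61.8
0 {"travel":[-0.06, 0.0, -0.7],"dr":[0.01, -0.08, 0.01],"fingers":-1}
0 {"travel":[-0.07, -0.01, -0.71],"dr":[0.01, -0.08, 0.0],"fingers":-1}
0 {"travel":[-0.07, -0.01, -0.7],"dr":[0.02, -0.09, 0.01],"fingers":-1}
0 {"travel":[-0.62, 0.0, 0.0],"dr":[0.0, 0.0, 0.0],"fingers":-1}
0 {"travel":[-0.62, 0.0, 0.0],"dr":[0.0, 0.0, 0.0],"fingers":-1}
0 {"travel":[-0.62, 0.0, 0.0],"dr":[0.0, 0.0, 0.0],"fingers":-1}
0 {"travel":[-0.61, 0.0, 0.0],"dr":[0.0, 0.0, 0.0],"fingers":-1}
0 {"travel":[-0.62, 0.01, 0.0],"dr":[0.0, 0.0, 0.0],"fingers":-1}
1 {"travel":[0.0, 0.0, 0.42],"dr":[0.0, 0.0, 0.0],"fingers":-1}
1 {"travel":[0.0, 0.0, 0.43],"dr":[0.0, 0.0, 0.0],"fingers":-1}
1 {"travel":[0.0, 0.0, 0.42],"dr":[0.0, 0.0, 0.0],"fingers":-1}
1 {"travel":[0.0, 0.0, 0.43],"dr":[0.0, 0.0, 0.0],"fingers":-1}
1 {"travel":[0.1, 0.0, 0.0],"dr":[0.0, 0.0, 0.0],"fingers":-1}
1 {"travel":[0.09, 0.0, 0.0],"dr":[0.0, 0.0, 0.0],"fingers":-1}
1 {"travel":[0.1, 0.0, 0.0],"dr":[0.0, 0.0, 0.0],"fingers":-1}
1 {"travel":[0.0, 0.0, 0.0],"dr":[0.0, 0.0, 0.0],"fingers":-1}
end [ 690.56872629 -135.49183904  242.94110036] [ 1.10403203e-01  3.13960472e+00 -2.51711789e-04]
```

Call:
carry_out:
  commands:
    - {"travel": [-0.06,0,-0.7],"dr": [0.01,-0.08,0],"fingers": -1}
    - {"travel": [-0.07,-0.01,-0.71],"dr": [0.01,-0.08,0],"fingers": -1}
    - {"travel": [-0.07,-0.01,-0.7],"dr": [0.02,-0.09,0],"fingers": -1}
    - {"travel": [-0.62,0,0],"dr": [0,0,0],"fingers": -1}
    - {"travel": [-0.62,0,0],"dr": [0,0,0],"fingers": -1}
    - {"travel": [-0.62,0,0],"dr": [0,0,0],"fingers": -1}
    - {"travel": [-0.61,0,0],"dr": [0,0,0],"fingers": -1}
    - {"travel": [-0.62,0,0],"dr": [0,0,0],"fingers": -1}

```text
t: 15.65
position: [709.3, -137.2, 344.3]
tcp_rot: [-0.108, -3.139, 0.0]
ft_force: [0.3, 0.1, 0.7]
finger_gap: 0.7
grasp_force: 0.0
```

Call:
carry_out:
  commands:
    - {"travel": [0,0,0],"dr": [0,0,0],"fingers": -1}
    - {"travel": [0,0,0.42],"dr": [0,0,0],"fingers": -1}
    - {"travel": [0,0,0.43],"dr": [0,0,0],"fingers": -1}
    - {"travel": [0,0,0.42],"dr": [0,0,0],"fingers": -1}
    - {"travel": [0,0,0.43],"dr": [0,0,0],"fingers": -1}
    - {"travel": [0.1,0,0],"dr": [0,0,0],"fingers": -1}
    - {"travel": [0.1,0,0],"dr": [0,0,0],"fingers": -1}
    - {"travel": [0,0,0],"dr": [0,0,0],"fingers": -1}

```text
t: 16.65
position: [696.8, -136.7, 247.0]
tcp_rot: [0.108, 3.134, -0.002]
ft_force: [-0.4, -0.2, -0.1]
finger_gap: 0.6
grasp_force: 0.0
```

```bash
cat > arc.py <<'E'
from plan import *
def arc(phis,n,s=160,over=0):
    w=[]
    for f in phis:
        d=np.array([-np.cos(f),np.sin(f)]);nn=np.array([np.sin(f),np.cos(f)])
        t=np.array([105,83])+s*d+(5-over)*nn+[9,0];w.append((t[0],0,t[1],0,n))
    return w
E
python3 -c "
from arc import *
where(g=0);plan(arc(np.linspace(1.4,.05,14),1,over=3)+[arc([0],2,over=4)[0]],g=0)"
```

```text
C [134.2  -0.5 247. ] tilt 0.31 roll -0.001 yaw [-0.001  1.   ] F [-0.4 -0.2 -0.1] t 16.65 gap 0.6
0 {"travel":[0.76, 0.01, 0.1],"dr":[-0.02, 0.08, 0.01],"fingers":-1}
0 {"travel":[0.27, 0.0, 0.05],"dr":[0.0, 0.0, 0.0],"fingers":-1}
0 {"travel":[0.26, 0.0, 0.09],"dr":[0.0, 0.0, 0.0],"fingers":-1}
0 {"travel":[0.25, 0.0, 0.11],"dr":[0.0, 0.0, 0.0],"fingers":-1}
0 {"travel":[0.24, 0.0, 0.14],"dr":[0.0, 0.0, 0.0],"fingers":-1}
0 {"travel":[0.23, 0.0, 0.16],"dr":[0.0, 0.0, 0.0],"fingers":-1}
0 {"travel":[0.2, 0.0, 0.19],"dr":[0.0, 0.0, 0.0],"fingers":-1}
0 {"travel":[0.19, 0.0, 0.2],"dr":[0.0, 0.0, 0.0],"fingers":-1}
1 {"travel":[0.16, 0.0, 0.22],"dr":[0.0, 0.0, 0.0],"fingers":-1}
1 {"travel":[0.14, 0.0, 0.24],"dr":[0.0, 0.0, 0.0],"fingers":-1}
1 {"travel":[0.12, 0.0, 0.26],"dr":[0.0, 0.0, 0.0],"fingers":-1}
1 {"travel":[0.09, 0.0, 0.26],"dr":[0.0, 0.0, 0.0],"fingers":-1}
1 {"travel":[0.06, 0.0, 0.27],"dr":[0.0, 0.0, 0.0],"fingers":-1}
1 {"travel":[0.03, 0.0, 0.27],"dr":[0.0, 0.0, 0.0],"fingers":-1}
1 {"travel":[0.0, 0.0, 0.08],"dr":[0.0, 0.0, 0.0],"fingers":-1}
1 {"travel":[0.0, 0.0, 0.07],"dr":[0.0, 0.0, 0.0],"fingers":-1}
end [ 517.26182581 -123.53175889   84.20975938] [-1.09594148e-01 -3.13943559e+00 -3.25690391e-04]
```

Call:
carry_out:
  commands:
    - {"travel": [0.2,0.01,0.03],"dr": [-0.02,0.08,0],"fingers": -1}
    - {"travel": [0.2,0,0.03],"dr": [0,0,0],"fingers": -1}
    - {"travel": [0.18,0,0.02],"dr": [0,0,0],"fingers": -1}
    - {"travel": [0.18,0,0.02],"dr": [0,0,0],"fingers": -1}
    - {"travel": [0.27,0,0.05],"dr": [0,0,0],"fingers": -1}
    - {"travel": [0.26,0,0.09],"dr": [0,0,0],"fingers": -1}
    - {"travel": [0.25,0,0.11],"dr": [0,0,0],"fingers": -1}
    - {"travel": [0.24,0,0.14],"dr": [0,0,0],"fingers": -1}

```text
t: 17.65
position: [591.2, -129.4, 216.9]
tcp_rot: [0.108, 3.137, -0.002]
ft_force: [7.0, -1.7, 0.5]
finger_gap: 0.5
grasp_force: 3.0
```

```bash
python3 -c "
from arc import *
where(g=0)
for w in arc([1.09,.985,.9],1,over=0):print(w)"
```

```text
C [ 28.3  -0.7 216.9] tilt 0.16 roll -0.001 yaw [-0.001  1.   ] F [ 7.  -1.7  0.5] t 17.65 gap 0.5
(np.float64(44.43547587219932), 0, np.float64(227.17273314629446), 0, 1)
(np.float64(29.708262140378686), 0, np.float64(219.08785004035033), 0, 1)
(np.float64(18.459039624831114), 0, np.float64(211.44035538175066), 0, 1)
```

Contact is as planned: 7 N on the bar at about 0.98 rad. I continue along the arc.

Call:
carry_out:
  commands:
    - {"travel": [0.23,0,0.16],"dr": [0,0,0],"fingers": -1}
    - {"travel": [0.2,0,0.19],"dr": [0,0,0],"fingers": -1}
    - {"travel": [0.19,0,0.2],"dr": [0,0,0],"fingers": -1}
    - {"travel": [0.16,0,0.22],"dr": [0,0,0],"fingers": -1}
    - {"travel": [0.14,0,0.24],"dr": [0,0,0],"fingers": -1}
    - {"travel": [0.12,0,0.26],"dr": [0,0,0],"fingers": -1}
    - {"travel": [0.09,0,0.26],"dr": [0,0,0],"fingers": -1}
    - {"travel": [0.06,0,0.27],"dr": [0,0,0],"fingers": -1}

```text
t: 18.65
position: [517.0, -123.0, 105.9]
tcp_rot: [-0.108, -3.134, -0.002]
ft_force: [0.3, -1.4, -0.2]
finger_gap: 0.6
grasp_force: 0.0
```

```bash
python3 -c "
from arc import *
where(g=0)"
```

```text
C [-46.1   0.6 105.9] tilt -0.31 roll 0.001 yaw [-0.001  1.   ] F [ 0.3 -1.4 -0.2] t 18.65 gap 0.6
```

Call:
carry_out:
  commands:
    - {"travel": [0,0,0.12],"dr": [0,0,0],"fingers": -1}
    - {"travel": [0,0,0.1],"dr": [0,0,0],"fingers": -1}
    - {"travel": [0,0,0.08],"dr": [0,0,0],"fingers": -1}
    - {"travel": [0,0,0.06],"dr": [0,0,0],"fingers": -1}
    - {"travel": [0,0,0.04],"dr": [0,0,0],"fingers": -1}
    - {"travel": [0,0,0],"dr": [0,0,0],"fingers": -1}
    - {"travel": [0,0,0],"dr": [0,0,0],"fingers": -1}
    - {"travel": [0,0,0],"dr": [0,0,0],"fingers": -1}

```text
t: 19.65
position: [519.1, -123.6, 88.2]
tcp_rot: [-0.108, -3.137, -0.001]
ft_force: [-11.4, 2.6, 24.1]
finger_gap: 0.5
grasp_force: 12.3
```

```bash
python3 -c "
from arc import *
where(g=0)"
```

```text
C [-44.1   0.1  88.2] tilt -0.13 roll 0.0 yaw [-0.001  1.   ] F [-11.4   2.6  24.1] t 19.65 gap 0.5
```

The bar stopped the tip at z = 88.2 mm with 24 N, which is the fully shut height. I retreat and check from the images numerically.

Call:
carry_out:
  commands:
    - {"travel": [0,0,-0.1],"dr": [0,0,0],"fingers": -1}
    - {"travel": [0,0,-0.4],"dr": [0,0,0],"fingers": -1}
    - {"travel": [0,0,-0.7],"dr": [0,0,0],"fingers": -1}
    - {"travel": [0,0,-0.7],"dr": [0,0,0],"fingers": -1}
    - {"travel": [0,0,-0.7],"dr": [0,0,0],"fingers": -1}
    - {"travel": [0,0,0],"dr": [0,0,0],"fingers": -1}
    - {"travel": [0,0,0],"dr": [0,0,0],"fingers": -1}
    - {"travel": [0,0,0],"dr": [0,0,0],"fingers": -1}

```text
t: 20.65
position: [517.8, -123.3, 238.0]
tcp_rot: [-0.108, -3.134, -0.002]
ft_force: [-0.4, -0.6, 0.3]
finger_gap: 0.6
grasp_force: 0.0
```

```bash
python3 - <<'E'
from plan import *
where(g=0);Q=[]
for n in("wrist","side","scene"):
    st=shot("z"+n,n);P=camof("z"+n);im=cv2.imread(f"pics/z{n}_raw.png");l,s,c=redmask(im)
    for z in(83,105): print(n,"grip predicted at z",z,proj(P,cr(*POSE,[(-85,0,z)]))[0].round(1))
    for k in range(1,len(s)):
        if s[k,4]>25: print("   red",s[k],c[k].round(1))
E
```

```text
C [-45.3   0.3 238. ] tilt -0.35 roll 0.001 yaw [-0.001  1.   ] F [-0.4 -0.6  0.3] t 20.65 gap 0.6
wrist grip predicted at z 83 [318.9 138.1]
wrist grip predicted at z 105 [318.9 142. ]
   red [ 293  131   52   21 1010] [318.2 140.4]
   red [334 165  11  86 316] [337.1 193.7]
   red [295 166  12  85 250] [301.6 196.6]
side grip predicted at z 83 [363.7 189.4]
side grip predicted at z 105 [364.2 182.4]
   red [621 135  16  24 194] [627.7 146. ]
   red [310 183  42  21 394] [330.  191.7]
   red [359 183  10  14  63] [363.8 189.4]
scene grip predicted at z 83 [301.3 172.6]
scene grip predicted at z 105 [301.2 166. ]
   red [446  29  35  20 453] [462.5  39.2]
   red [173  46  38  22 559] [192.5  57.7]
   red [441  49  34  22 510] [456.6  60.2]
   red [179  67  36  24 583] [197.5  80.2]
   red [294 171  17   7  60] [301.3 173.2]
```

All three views put the grip at its shut height, so the clamp stays shut by itself.

```bash
python3 -c "
from plant import manip
print(manip.sign_off())"
```

```text
the job is handed in; nothing more can be done
None
```

The spool lies level in the cradle between the carriage and the stop, the clamp bar was then pressed shut and stays shut with the arm clear, and the job is handed in (about 21 s on the clock, verdict not shown).

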